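# Raise the notched work prop four clicks and lock it

## Robot

A 7-joint arm with a two-finger parallel gripper is mounted at the origin on the work surface. World frame = base frame: x ahead of the robot, y to its left, z up, the work surface at z = 0. Lengths are in m, angles in rad, forces in N, time in s.
With the tool pointing down it reaches from about 0.4 to 0.925 m from the base axis. Payload 5.6 kg.
Tool frame: the origin (TCP) lies at the very end of the fingers, on their centre line; the grasp point (between the pads) lies arm.pinch_z behind it (arm.pinch_z is the distance from the TCP to the grasp point, in m); z points along the fingers, y is the line along which they close (so a half turn about z gives the same grasp; the last joint's range is limited). The gripper opens to 85 mm and grips with 20 to 120 N. Pads are 22 mm wide; open, the fingers measure 114 mm over their backs; the gripper's body (76 mm by 85 mm) begins 54 mm behind the grasp point. The pads swing forward as they close: fully open they stand 13 mm farther back than shut.
Start: joints at [1.072, 0.468, -0.012, 1.603, 0.006, 1.071, -0.056], TCP at [0.286, -0.584, 0.231] pointing down, gripper open.
Joint ranges: [-2.53, 2.53], [-0.31, 2.02], [-1.57, 1.55], [0.28, 2.44], [-1.29, 4.43], [0.15, 1.84], [-2.92, 2.92]. Speed limits (rad/s): [2.57, 2.57, 3.14, 3.14, 3.14, 3.14, 3.14].

## Interface

Orientations are given as a rotation vector (axis times angle).
In Python, from station import arm gives the robot as it stands.
- The arm moves only by the shell command python3 -m jog 'ROWS' [OPENING]. ROWS is a JSON object of lists of equal length, an entry for each row: "xyz": the shift along the tool's x, y, z in mm, a list of three; "delta_rot": the turn, a rotation vector about the tool's x, y, z in rad, a list of three. In form: {"xyz": [[x, y, z], ...], "delta_rot": [[rx, ry, rz], ...]}. A call has 1 to 12 rows; each row is the pose to reach, as a shift and turn from the pose commanded when the call began, along the tool's axes at that moment; what a row does not reach only later rows make up. A row lasts 1/10 s, in which the tool goes at most 50 mm and 8.59 degrees, less where a joint would pass 70% of its speed; a pose out of reach is approached as far as the arm can. A call with a gripper value outside its range is refused whole. OPENING is the finger opening in mm, from 0 to 85.4, set as the call begins (- or left out, the last holds). The fingers move at their own pace and stop on an object; the grip force is fixed at half the most. Time passes only in rows, so rows that repeat a pose let the fingers close. It gives the time, the measured TCP pose, the force, the opening and the grip force at its end, in the units of the state.
- arm.get_obs(): the state, without advancing time (a new reading comes with each control period).
- arm.camera(name): name is "scene" or "top" or "wrist"; returns the picture (400x640x3 uint8, blue, green, red); there is no depth.
- arm.calibration(name): a dict with "fx", "fy", "cx", "cy" (pixels), "pose" (4x4, takes a point from camera to world coordinates). Camera axes: x right, y up, looking along -z (the intrinsics and any distortion apply to the point x, -y, -z); pixel columns grow to the right and rows downward; lengths in m; the calibration is good to about 2 mm. A picture is of the moment at which its call begins: read the wrist's pose just before it. calibration takes no time and is no camera call; for the wrist camera it gives the pose at the moment of the call.
- arm.finish_job(): hands the job in; it is judged then, once.
The state is a dict: "time": time; "joint_pos": joint angles; "joint_vel": joint speeds; "joint_efforts": joint torques, N m; "ee_pos": TCP position; "ee_rot": TCP orientation; "wrist_force": force on the tool from outside, world axes, zero at the start; "torque": the same for the moment, N m; "width": finger opening in m; "finger_force": force on a finger pad.
Only numpy, scipy, OpenCV 4.12 (cv2) and the standard library are available. Lean on these libraries where they do the work, as an engineer would, in place of code of your own. Each camera call takes 0.05 s, during which the arm holds its last target. There are 200 camera calls.

## Task

Pull the prop's steel column straight up by exactly four clicks of its spring catch, then let it down gently until it rests on the catch, without forcing it or dropping it, and let go of it. Then swing the lock lever beside it fully over to the far side and leave everything alone; do not disturb the other things on the desk.

Things in the scene. Friction and masses are not known exactly. Their poses are not given: they have to be found in the camera images.
- stand: Grey steel bench prop, bolted down (cannot move). Foot plate 150 mm (x) by 220 mm (y, -140 to +80 mm), 8 mm thick; origin on the desk under the column's axis, z up. On it an upright channel 35 mm (x) by 48 mm (y) up to z = 135 mm, open on its +x side, in which the column slides. The lock lever's housing (70 x 50 x 25 mm) is on the plate, centred at y = -95 mm.
- catch (a point): Nose of the spring catch (dark steel pawl on an upright pin on the stand's +x side, y from -55 to +5 mm), fixed point at z = 118 mm. On each tooth the pull grows by 6 to 11 N over some 4 mm, then drops by 11 N or more, below the bare weight: the click, up to 3 mm under that notch's rest; raise 3 mm more so it is fully in. It bends if pressed with over 30 N (column's weight included).
- column: Bright steel column, 20 x 26 mm, 0.6 to 0.95 kg, slides only along z (up); lifting takes its weight plus 1 to 2 N drag. Its +x face has eight saw-tooth notches 5 mm deep, hand-cut at UNEVEN spacings of 12 to 27 mm. It starts resting on one of the three notches nearest its top. It cannot go down past a notch once clicked. Let go over 3 mm above its rest, it drops. Origin 173 mm below head.
- head (a point): Centre of the dark steel saddle head on top of the column, the part to grip: block 40 mm (stand's x) by 30 mm (stand's y) by 35 mm high, with two 12 mm lugs on top at its x ends; 47 mm high in all, this point 23 mm below the lugs' tops and 23 mm above the block's underside. The column below is slimmer. Axes as the stand's.
- lock (a joint): Lock lever's angle in rad: 0 leaning to the stand's -x side, 1.0 = fully over to the +x side (its stop). Stiff hinge along the stand's y axis, stays where left; under 2 N at the knob moves it. It starts between 0 and 0.25.
- lock_tip (a point): Centre of the lock lever's black ball knob, 26 mm across, at the end of a thin steel rod 80 mm from its hinge. The hinge lies at (0, -95, 30) mm in the stand's frame, so the knob swings in an arc in the stand's x-z plane, topping out at z = 110 mm.
- flask_mid (a point): Bystander: aluminium drinking flask, 68 mm across, 200 mm tall, standing; this point is on its axis half-way up. Leave alone.
- hammer_grip (a point): Bystander: hammer lying on the desk; this point is on its handle. Leave alone.
- jar_mid (a point): Bystander: small amber glass jar, 60 mm across, 70 mm tall; this point is on its axis half-way up. Leave alone.
- offcut_mid (a point): Bystander: wooden offcut 60 x 160 x 22 mm lying flat; this point is its centre. Leave alone.

How it is judged:
By the outcome, as a careful person would: the job done as asked, in the order asked, and still so for the second after the job is handed in, with the robot touching nothing.
It also fails if it takes over 72 s, if anything falls off the work surface, if the arm or the gripper's body presses on something with over 40 N, if the wrist force passes 120 N, or if a joint passes its speed limit or range.

## Working session

There is one attempt and no reset: what is moved stays moved. The work goes in short steps, Python scripts to look and compute and a shell command to move; the robot and the scene stay as the last step left them, time stands still between calls to the robot, and variables do not carry over. Pictures are saved under pics/ and viewed, at most 10 in all, crops included, and the job is handed in when it is done.

```bash
mkdir -p pics
cat > h.py <<'E'
import numpy as np, cv2
from station import arm
from scipy.spatial.transform import Rotation as R
def ray(c,u,v):
    d=np.array([(u-c['cx'])/c['fx'],-(v-c['cy'])/c['fy'],-1.0]);P=np.array(c['pose'])
    d=P[:3,:3]@d; return P[:3,3],d/np.linalg.norm(d)
def plane(c,u,v,z):
    o,d=ray(c,u,v); return o+d*(z-o[2])/d[2]
def tri(rs):
    A=sum(np.eye(3)-np.outer(d,d) for o,d in rs); b=sum((np.eye(3)-np.outer(d,d))@o for o,d in rs)
    p=np.linalg.solve(A,b); return p,[np.linalg.norm((np.eye(3)-np.outer(d,d))@(p-o)) for o,d in rs]
def proj(c,p):
    P=np.linalg.inv(np.array(c['pose']));q=P[:3,:3]@p+P[:3,3]
    return c['cx']+c['fx']*q[0]/-q[2], c['cy']+c['fy']*-q[1]/-q[2]
E
python3 - <<'E'
from h import *
o=arm.get_obs();print(o['time'],o['ee_pos'],o['ee_rot'],o['wrist_force'],o['width'],arm.pinch_z)
for n in('scene','top'):
    c=arm.calibration(n);print({k:np.round(v,3).tolist() for k,v in c.items()})
    cv2.imwrite(f'pics/{n}0.png',arm.camera(n))
E
```

```text
0.0 [ 0.28578229 -0.58319086  0.23033258] [-3.05875871e+00 -7.09276852e-01  8.26685633e-04] [-0.18196977 -0.10648043 -0.29886225] 0.08597194193367758 0.0187
{'fx': 466.709, 'fy': 466.709, 'cx': 321.939, 'cy': 206.43, 'pose': [[0.879, -0.343, 0.332, 1.134], [0.477, 0.658, -0.583, -0.894], [-0.018, 0.671, 0.741, 1.281], [0.0, 0.0, 0.0, 1.0]]}
{'fx': 441.956, 'fy': 441.956, 'cx': 315.433, 'cy': 201.247, 'pose': [[-0.024, 0.982, -0.19, 0.368], [-1.0, -0.025, -0.006, 0.037], [-0.011, 0.189, 0.982, 1.388], [0.0, 0.0, 0.0, 1.0]]}
```

View pics/scene0.png

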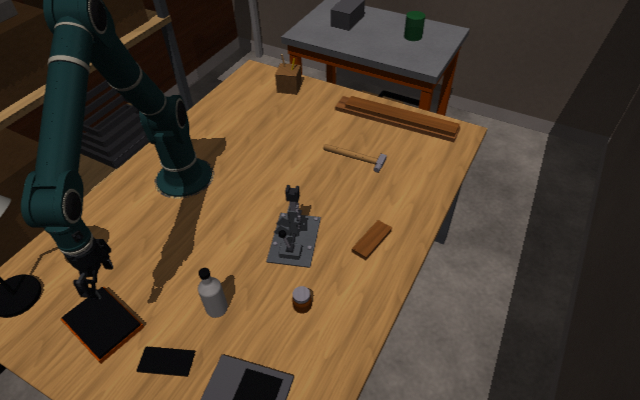

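View pics/top0.png

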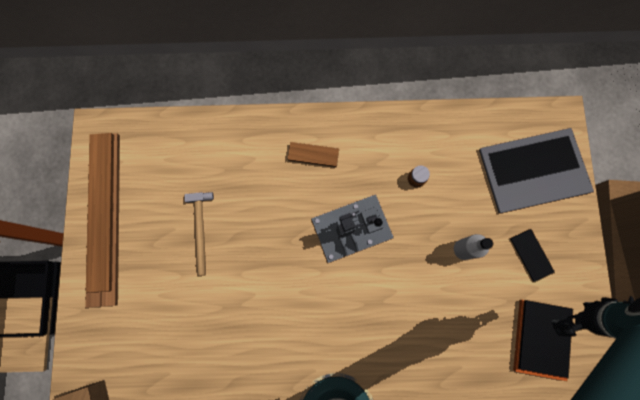

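The scene view shows the head at about (292,192) and the lever with its knob at about (282,233). In the top view the plate corners are near (313,218), (378,196), (393,238) and (327,262), with the head at about (348,225) and the knob at about (376,222). I'll zoom in on both.

Run:
```python
from h import *
a=cv2.imread('pics/scene0.png')[175:275,255:335];b=cv2.imread('pics/top0.png')[185:270,300:400]
a=cv2.resize(a,None,fx=5,fy=5,interpolation=2);b=cv2.resize(b,None,fx=4,fy=4,interpolation=2)
im=np.zeros((500,800,3),np.uint8);im[:500,:400]=a;im[:340,400:]=b
cv2.imwrite('pics/z0.png',np.clip(im*1.8,0,255).astype(np.uint8))
c=arm.calibration('top')
q=[plane(c,u,v,.008) for u,v in((313,218),(378,196),(393,238),(327,262))];print(np.round(q,3))
```

```text
[[ 0.581  0.054  0.008]
 [ 0.646 -0.154  0.008]
 [ 0.511 -0.194  0.008]
 [ 0.442  0.014  0.008]]
```

View pics/z0.png

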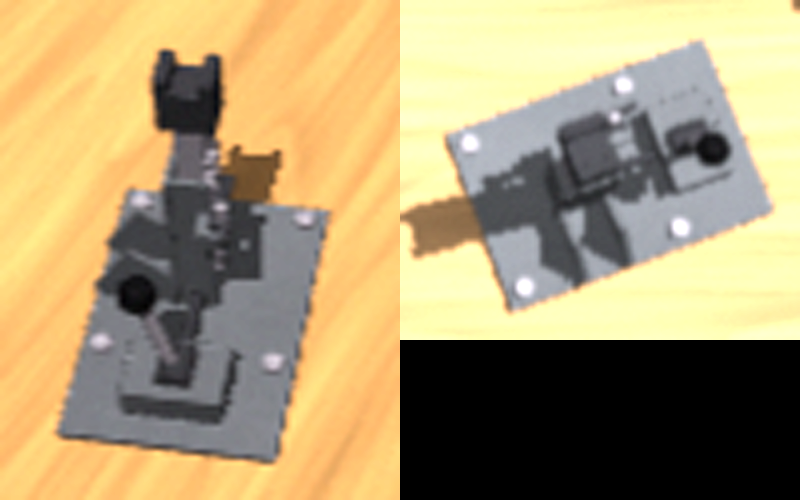

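Run:
```python
from h import *
s=arm.calibration('scene');t=arm.calibration('top')
h,e=tri([ray(s,292.4,193.6),ray(t,347.5,222)]);print('head',h,e)
k,e=tri([ray(s,255+137/5,175+295/5),ray(t,300+312/4,185+149/4)]);print('knob',k,e)
X=np.array([.952,.307]);Y=np.array([-.307,.952]);O=np.array([.5358,-.0414])
for p in(h,k):print('stand frame',(p[:2]-O)@X,(p[:2]-O)@Y,p[2])
o=arm.get_obs();M=R.from_rotvec(o['ee_rot']).as_matrix()
print(M.round(3)); print('shift tool mm to 60 above head pt, TCP:',M.T@(np.r_[h[:2],h[2]+.085]-o['ee_pos'])*1e3)
```

```text
head [ 0.53887085 -0.04042426  0.20114487] [np.float64(0.001485449508062432), np.float64(0.0014854495080623771)]
knob [ 0.55002624 -0.1353123   0.10571982] [np.float64(0.0021252128188075127), np.float64(0.0021252128188076645)]
stand frame 0.00322299611213342 -1.3848983971330429e-05 0.20114487196481262
stand frame -0.015287690372638664 -0.09377196320634397 0.10571982015464591
[[ 0.898  0.44  -0.001]
 [ 0.44  -0.898  0.001]
 [-0.    -0.002 -1.   ]]
shift tool mm to 60 above head pt, TCP: [ 466.10228573 -376.11016614  -55.14513331]
```

```bash
python3 -m jog '{"xyz":[[0,0,-50],[0,0,-100],[466,-376,-100],[466,-376,-100],[466,-376,-100],[466,-376,-100],[466,-376,-100],[466,-376,-100],[466,-376,-100],[466,-376,-100],[466,-376,-100],[466,-376,-100]],"delta_rot":[[0,0,0],[0,0,0],[0,0,0.145],[0,0,0.145],[0,0,0.145],[0,0,0.145],[0,0,0.145],[0,0,0.145],[0,0,0.145],[0,0,0.145],[0,0,0.145],[0,0,0.145]]}' 85
python3 - <<'E'
from h import *
o=arm.get_obs();print(o['ee_pos'],o['ee_rot'],o['wrist_force'])
E
```

```text
time: 1.3
ee_pos: [0.4975, -0.1285, 0.3312]
ee_rot: [3.104, 0.486, -0.0]
wrist_force: [1.5, 0.2, -1.0]
width: 0.0849
finger_force: 0.0
[ 0.49753878 -0.12854945  0.3311823 ] [ 3.10360510e+00  4.85801924e-01 -3.52843602e-04] [ 1.52897434  0.19424149 -1.00404583]
```

```bash
python3 -m jog '{"xyz":[[66,-71,0],[66,-71,0],[66,-71,0],[66,-71,0]],"delta_rot":[[0,0,0],[0,0,0],[0,0,0],[0,0,0]]}' 85
python3 - <<'E'
from h import *
c=arm.calibration('wrist');im=arm.camera('wrist');cv2.imwrite('pics/w1.png',im)
print({k:np.round(v,3).tolist() for k,v in c.items()})
for p in([.539,-.0404,.201],):print(proj(c,np.array(p)))
E
```

```text
time: 1.7
ee_pos: [0.5383, -0.0416, 0.3307]
ee_rot: [-3.103, -0.49, 0.002]
wrist_force: [0.1, -0.5, 0.1]
width: 0.0854
finger_force: 0.0
{'fx': 291.041, 'fy': 291.041, 'cx': 317.835, 'cy': 195.744, 'pose': [[0.309, 0.913, 0.267, 0.606], [-0.951, 0.296, 0.087, -0.02], [0.0, -0.281, 0.96, 0.472], [0.0, 0.0, 0.0, 1.0]]}
(np.float64(316.4607174086691), np.float64(186.33723020217252))
```

View pics/w1.png

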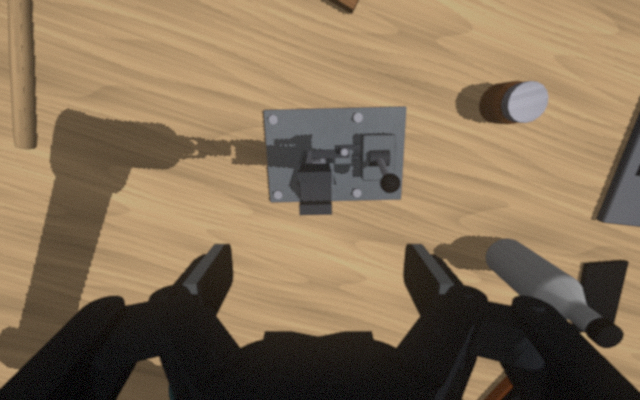

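The wrist view shows the head block at columns 299–333, centred on 316, which agrees with the projected head point (316,186). The plate is square to the image. The knob is at (390,183). I'll descend and close.

```bash
python3 -m jog '{"xyz":[[0,0,30],[0,0,60],[0,0,90],[0,0,110],[0,0,120],[0,0,130],[0,0,140],[0,0,146],[0,0,146],[0,0,146]],"delta_rot":[[0,0,0],[0,0,0],[0,0,0],[0,0,0],[0,0,0],[0,0,0],[0,0,0],[0,0,0],[0,0,0],[0,0,0]]}' 60
python3 -m jog '{"xyz":[[0,0,0],[0,0,0],[0,0,0],[0,0,0],[0,0,0],[0,0,0],[0,0,0]],"delta_rot":[[0,0,0],[0,0,0],[0,0,0],[0,0,0],[0,0,0],[0,0,0],[0,0,0]]}' 0
python3 - <<'E'
from h import *
cv2.imwrite('pics/w2.png',np.hstack([arm.camera('scene')[150:280,220:340].repeat(3,0).repeat(3,1),cv2.resize(arm.camera('wrist'),(624,390))])[:, :800])
o=arm.get_obs();print(o['ee_pos'],o['wrist_force'],o['torque'],o['width'],o['finger_force'])
E
```

```text
time: 2.75
ee_pos: [0.5388, -0.0427, 0.1857]
ee_rot: [3.104, 0.486, 0.001]
wrist_force: [-0.3, 0.6, 0.5]
width: 0.0601
finger_force: 0.0
time: 3.45
ee_pos: [0.5376, -0.0386, 0.1863]
ee_rot: [-3.099, -0.493, 0.002]
wrist_force: [-6.1, 8.1, 7.5]
width: 0.0295
finger_force: 58.2
[ 0.53756768 -0.03863462  0.18633496] [-5.2452912   7.97424474  7.58012153] [1.9175025  1.18043516 0.62852671] 0.029225242482555716 58.251335775530606
```

View pics/w2.png

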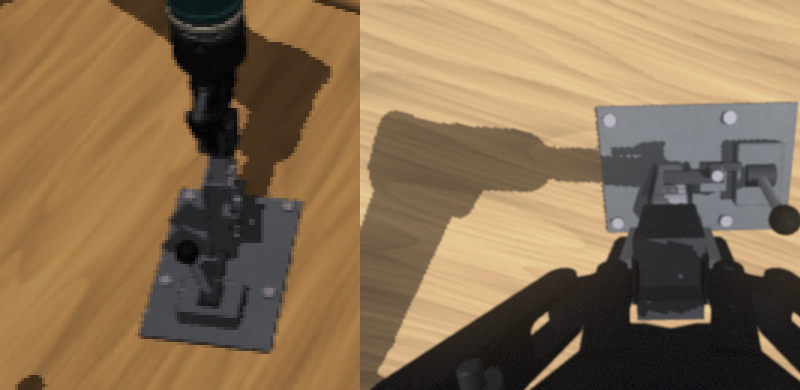

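```bash
python3 -m jog '{"xyz":[[0,-2,0],[0,-4,-0.5],[0,-4,-0.5]],"delta_rot":[[0,0,0],[0,0,0],[0,0,0]]}' | grep -E 'pos|wrist'
for i in 1 2 3; do python3 -m jog '{"xyz":[[0,0,-0.5],[0,0,-0.5]],"delta_rot":[[0,0,0],[0,0,0]]}' | grep -E 'pos|wrist'; done
```

```text
ee_pos: [0.5376, -0.0385, 0.1866]
wrist_force: [-2.2, -0.2, 6.0]
ee_pos: [0.5376, -0.0385, 0.1866]
wrist_force: [-0.7, 0.1, 5.1]
ee_pos: [0.5375, -0.0385, 0.1867]
wrist_force: [-0.4, 0.8, 1.5]
ee_pos: [0.5375, -0.0385, 0.187]
wrist_force: [2.6, 2.2, -1.9]
```

```bash
for i in 1 2 3 4 5 6 7 8 9 10 11 12; do python3 -m jog '{"xyz":[[0,0,-0.5],[0,0,-1]],"delta_rot":[[0,0,0],[0,0,0]]}' | grep -E 'pos|wrist'|tr '\n' ' '; echo; done
```

```text
ee_pos: [0.5375, -0.0385, 0.1876] wrist_force: [5.4, 3.3, -7.7] 
ee_pos: [0.5375, -0.0385, 0.1885] wrist_force: [5.5, 1.1, -7.4] 
ee_pos: [0.5375, -0.0385, 0.1895] wrist_force: [5.9, 2.8, -8.3] 
ee_pos: [0.5375, -0.0386, 0.1905] wrist_force: [5.0, 2.1, -8.4] 
ee_pos: [0.5375, -0.0385, 0.1915] wrist_force: [5.0, 2.6, -7.9] 
ee_pos: [0.5375, -0.0385, 0.1923] wrist_force: [6.0, 2.6, -10.7] 
ee_pos: [0.5375, -0.0385, 0.1927] wrist_force: [7.9, 3.0, -14.8] 
ee_pos: [0.5374, -0.0385, 0.1933] wrist_force: [9.2, 2.1, -17.3] 
ee_pos: [0.5374, -0.0385, 0.1941] wrist_force: [9.4, 1.8, -17.3] 
ee_pos: [0.5374, -0.0385, 0.195] wrist_force: [9.5, 2.3, -17.5] 
ee_pos: [0.5374, -0.0385, 0.1968] wrist_force: [7.8, 1.7, -13.3] 
ee_pos: [0.5375, -0.0385, 0.1979] wrist_force: [6.2, 1.3, -8.2]
```

```bash
for i in 1 2 3 4 5 6 7 8; do python3 -m jog '{"xyz":[[0,0,-0.5],[0,0,-1]],"delta_rot":[[0,0,0],[0,0,0]]}' | grep -E 'pos|wrist'|tr '\n' ' '; echo; done
```

```text
ee_pos: [0.5375, -0.0385, 0.1998] wrist_force: [4.0, 2.5, -4.2] 
ee_pos: [0.5375, -0.0386, 0.2012] wrist_force: [5.0, 1.6, -6.1] 
ee_pos: [0.5375, -0.0386, 0.2019] wrist_force: [5.9, 2.6, -7.7] 
ee_pos: [0.5375, -0.0385, 0.2028] wrist_force: [5.3, 2.0, -7.9] 
ee_pos: [0.5375, -0.0385, 0.2038] wrist_force: [5.7, 2.8, -7.6] 
ee_pos: [0.5375, -0.0385, 0.2048] wrist_force: [5.7, 3.2, -7.1] 
ee_pos: [0.5375, -0.0385, 0.2058] wrist_force: [5.6, 2.9, -7.7] 
ee_pos: [0.5375, -0.0385, 0.2064] wrist_force: [7.6, 2.3, -12.8]
```

```bash
for i in 1 2 3 4 5 6 7 8 9 10; do python3 -m jog '{"xyz":[[0,0,-0.5],[0,0,-1]],"delta_rot":[[0,0,0],[0,0,0]]}' | grep -E 'pos|wrist'|tr '\n' ' '; echo; done
```

```text
ee_pos: [0.5374, -0.0385, 0.2068] wrist_force: [10.0, 2.4, -16.1] 
ee_pos: [0.5374, -0.0385, 0.2075] wrist_force: [10.0, 2.5, -17.0] 
ee_pos: [0.5374, -0.0385, 0.2084] wrist_force: [9.8, 2.6, -17.3] 
ee_pos: [0.5374, -0.0386, 0.2094] wrist_force: [9.4, 3.1, -16.3] 
ee_pos: [0.5374, -0.0386, 0.2112] wrist_force: [8.9, 2.1, -11.8] 
ee_pos: [0.5375, -0.0386, 0.2125] wrist_force: [6.4, 2.6, -7.4] 
ee_pos: [0.5375, -0.0386, 0.2141] wrist_force: [3.8, 2.4, -2.7] 
ee_pos: [0.5375, -0.0386, 0.2152] wrist_force: [5.7, 2.9, -7.0] 
ee_pos: [0.5375, -0.0386, 0.2158] wrist_force: [6.7, 2.4, -7.9] 
ee_pos: [0.5375, -0.0386, 0.2168] wrist_force: [5.6, 2.9, -7.5]
```

Second click at about 0.213. Continuing.

```bash
for i in 1 2 3 4 5 6 7 8 9 10 11 12; do python3 -m jog '{"xyz":[[0,0,-0.5],[0,0,-1]],"delta_rot":[[0,0,0],[0,0,0]]}' | grep -E 'pos|wrist'|tr '\n' ' '; echo; done
```

```text
ee_pos: [0.5375, -0.0385, 0.2178] wrist_force: [6.4, 1.8, -8.9] 
ee_pos: [0.5375, -0.0385, 0.2188] wrist_force: [6.0, 3.4, -7.9] 
ee_pos: [0.5374, -0.0386, 0.2198] wrist_force: [7.2, 3.5, -8.2] 
ee_pos: [0.5374, -0.0386, 0.2204] wrist_force: [7.5, 2.8, -13.1] 
ee_pos: [0.5374, -0.0386, 0.2208] wrist_force: [8.6, 2.5, -16.4] 
ee_pos: [0.5374, -0.0386, 0.2215] wrist_force: [10.7, 2.7, -16.8] 
ee_pos: [0.5374, -0.0386, 0.2223] wrist_force: [11.1, 2.5, -16.1] 
ee_pos: [0.5374, -0.0386, 0.2233] wrist_force: [11.1, 3.3, -16.7] 
ee_pos: [0.5374, -0.0386, 0.2252] wrist_force: [7.8, 3.0, -9.1] 
ee_pos: [0.5375, -0.0385, 0.2266] wrist_force: [6.3, 2.8, -5.6] 
ee_pos: [0.5375, -0.0386, 0.2284] wrist_force: [4.8, 2.4, -1.6] 
ee_pos: [0.5375, -0.0385, 0.2292] wrist_force: [5.9, 2.8, -6.3]
```

```bash
for i in 1 2 3 4 5 6 7 8 9 10 11; do python3 -m jog '{"xyz":[[0,0,-0.5],[0,0,-1]],"delta_rot":[[0,0,0],[0,0,0]]}' | grep -E 'pos|wrist'|tr '\n' ' '; echo; done
```

```text
ee_pos: [0.5375, -0.0386, 0.2298] wrist_force: [6.3, 3.7, -7.2] 
ee_pos: [0.5375, -0.0386, 0.2308] wrist_force: [6.5, 2.9, -6.9] 
ee_pos: [0.5375, -0.0386, 0.2317] wrist_force: [5.9, 3.1, -7.8] 
ee_pos: [0.5375, -0.0385, 0.2327] wrist_force: [6.9, 2.9, -7.4] 
ee_pos: [0.5375, -0.0386, 0.2337] wrist_force: [6.1, 2.1, -7.7] 
ee_pos: [0.5375, -0.0385, 0.2348] wrist_force: [7.5, 3.2, -8.3] 
ee_pos: [0.5375, -0.0385, 0.2357] wrist_force: [7.4, 2.0, -8.5] 
ee_pos: [0.5375, -0.0385, 0.2367] wrist_force: [6.1, 2.4, -8.7] 
ee_pos: [0.5375, -0.0385, 0.2377] wrist_force: [6.0, 3.4, -8.1] 
ee_pos: [0.5375, -0.0386, 0.2387] wrist_force: [6.0, 3.0, -7.5] 
ee_pos: [0.5374, -0.0385, 0.2397] wrist_force: [7.8, 2.9, -7.8]
```

```bash
for i in 1 2 3 4 5 6 7 8 9; do python3 -m jog '{"xyz":[[0,0,-0.5],[0,0,-1]],"delta_rot":[[0,0,0],[0,0,0]]}' | grep -E 'pos|wrist'|tr '\n' ' '; echo; done
```

```text
ee_pos: [0.5375, -0.0385, 0.2407] wrist_force: [6.6, 3.9, -7.6] 
ee_pos: [0.5375, -0.0386, 0.2417] wrist_force: [7.0, 2.4, -8.1] 
ee_pos: [0.5375, -0.0385, 0.2427] wrist_force: [7.1, 3.2, -8.0] 
ee_pos: [0.5375, -0.0385, 0.2437] wrist_force: [6.0, 2.1, -7.9] 
ee_pos: [0.5375, -0.0385, 0.2447] wrist_force: [6.8, 1.8, -7.3] 
ee_pos: [0.5375, -0.0386, 0.2457] wrist_force: [6.6, 2.0, -7.0] 
ee_pos: [0.5374, -0.0386, 0.2467] wrist_force: [6.8, 2.2, -7.3] 
ee_pos: [0.5375, -0.0386, 0.2474] wrist_force: [8.2, 2.3, -12.0] 
ee_pos: [0.5374, -0.0385, 0.2477] wrist_force: [10.0, 3.3, -15.4]
```

```bash
for i in 1 2 3 4 5 6 ; do python3 -m jog '{"xyz":[[0,0,-0.5],[0,0,-1]],"delta_rot":[[0,0,0],[0,0,0]]}' | grep -E 'pos|wrist'|tr '\n' ' '; echo; done
```

```text
ee_pos: [0.5374, -0.0386, 0.2483] wrist_force: [10.0, 2.9, -15.6] 
ee_pos: [0.5374, -0.0386, 0.2492] wrist_force: [10.6, 2.2, -16.6] 
ee_pos: [0.5374, -0.0385, 0.2501] wrist_force: [11.0, 2.9, -17.7] 
ee_pos: [0.5374, -0.0385, 0.252] wrist_force: [8.9, 3.3, -9.3] 
ee_pos: [0.5375, -0.0385, 0.2533] wrist_force: [7.4, 1.9, -6.9] 
ee_pos: [0.5375, -0.0386, 0.2551] wrist_force: [5.0, 2.5, -4.0]
```

```bash
for i in 1 2 3; do python3 -m jog '{"xyz":[[0,0,-0.5],[0,0,-1]],"delta_rot":[[0,0,0],[0,0,0]]}' | grep -E 'pos|wrist'|tr '\n' ' '; echo; done; echo down;  for i in 1 2 3 4 5 6; do python3 -m jog '{"xyz":[[0,0,0.25],[0,0,0.5]],"delta_rot":[[0,0,0],[0,0,0]]}' | grep -E 'pos|wrist'|tr '\n' ' '; echo; done
```

```text
ee_pos: [0.5375, -0.0386, 0.2562] wrist_force: [5.9, 3.3, -7.1] 
ee_pos: [0.5375, -0.0386, 0.2567] wrist_force: [7.5, 3.0, -8.0] 
ee_pos: [0.5375, -0.0386, 0.2577] wrist_force: [6.4, 1.5, -8.2] 
down
ee_pos: [0.5375, -0.0385, 0.2576] wrist_force: [6.4, 2.7, -4.7] 
ee_pos: [0.5375, -0.0386, 0.2571] wrist_force: [5.1, 1.4, -4.3] 
ee_pos: [0.5375, -0.0385, 0.2566] wrist_force: [6.0, 2.3, -5.0] 
ee_pos: [0.5375, -0.0385, 0.2562] wrist_force: [4.9, 2.2, -3.4] 
ee_pos: [0.5375, -0.0386, 0.2561] wrist_force: [4.3, 3.1, -1.9] 
ee_pos: [0.5375, -0.0385, 0.2559] wrist_force: [3.3, 2.9, 2.7]
```

```bash
python3 -m jog '{"xyz":[[0,0,0.25],[0,0,0.5],[0,0,0.5]],"delta_rot":[[0,0,0],[0,0,0],[0,0,0]]}' | grep -E 'time|pos|wrist'|tr '\n' ' '; echo
python3 -m jog '{"xyz":[[0,0,0],[0,0,0],[0,0,0],[0,0,0],[0,0,0]],"delta_rot":[[0,0,0],[0,0,0],[0,0,0],[0,0,0],[0,0,0]]}' 60
python3 - <<'E'
from h import *
s=arm.camera('scene');cv2.imwrite('pics/s3.png',cv2.resize(s[130:280,230:340],None,fx=4,fy=4,interpolation=2))
E
```

```text
time: 20.15 ee_pos: [0.5375, -0.0385, 0.2556] wrist_force: [2.0, 3.5, 5.4] 
time: 20.65
ee_pos: [0.5369, -0.0393, 0.2545]
ee_rot: [3.104, 0.485, -0.001]
wrist_force: [0.1, -0.0, -0.1]
width: 0.0597
finger_force: 0.0
```

View pics/s3.png

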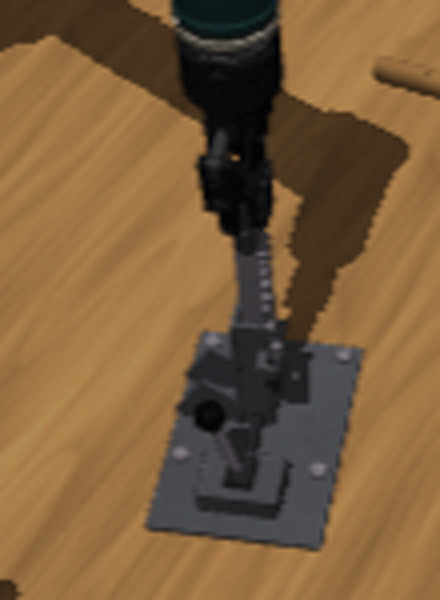

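The fingers are open and the column stays up on its teeth in the zoomed view. The lever still leans to -x, with its knob at crop pixel (208,414). Now I'll retreat and go round to the lever.

```bash
python3 -m jog '{"xyz":[[0,0,-10],[0,0,-25],[0,0,-45],[0,0,-75],[0,0,-75],[-30,38,-75],[-60,76,-75],[-75,95,-75],[-75,95,-75],[-75,95,-75]],"delta_rot":[[0,0,0],[0,0,0],[0,0,0],[0,0,0],[0,0,0],[0,0,0],[0,0,0],[0,0,0],[0,0,0],[0,0,0]]}' 60
python3 -m jog '{"xyz":[[0,0,0],[0,0,0],[0,0,0],[0,0,0],[0,0,0]],"delta_rot":[[0,0,0],[0,0,0],[0,0,0],[0,0,0],[0,0,0]]}' 0
python3 - <<'E'
from h import *
w=arm.calibration('wrist');im=arm.camera('wrist');cv2.imwrite('pics/w4.png',im)
t=arm.calibration('top');b=arm.camera('top')[185:270,300:400]
s=arm.camera('scene')[130:280,230:340]
cv2.imwrite('pics/w4b.png',np.hstack([cv2.resize(im[:,100:600],None,fx=.9,fy=.9),cv2.resize(s,(264,360),interpolation=2)]))
E
```

```text
time: 21.7
ee_pos: [0.4949, -0.1521, 0.33]
ee_rot: [-3.104, -0.485, -0.001]
wrist_force: [0.4, 0.4, 0.1]
width: 0.0604
finger_force: 0.0
time: 22.2
ee_pos: [0.495, -0.1519, 0.3297]
ee_rot: [-3.104, -0.487, 0.0]
wrist_force: [-0.2, 0.2, -0.6]
width: -0.0002
finger_force: 0.0
```

View pics/w4b.png

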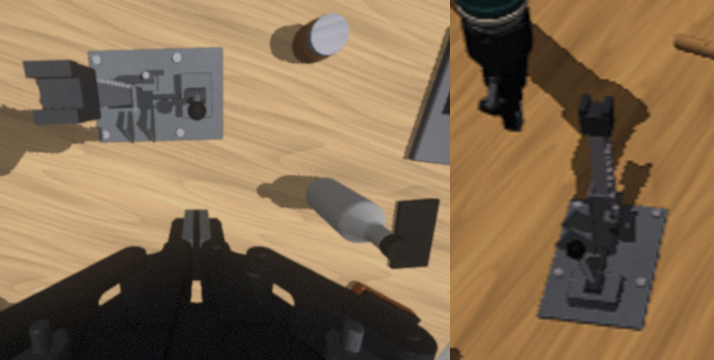

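```bash
python3 - <<'E'
from h import *
w=arm.calibration('wrist');s=arm.calibration('scene')
p,e=tri([ray(w,318.9,122.2),ray(s,255+137/5,175+295/5)]);print(p,e,plane(w,318.9,122.2,.107))
o=arm.get_obs();M=R.from_rotvec(o['ee_rot']).as_matrix();print(M.T@(p-o['ee_pos'])*1e3)
E
python3 -m jog '{"xyz":[[0,0,50],[0,0,100],[0,0,150],[0,0,200],[0,0,242],[0,0,242],[0,0,242]],"delta_rot":[[0,0,0],[0,0,0],[0,0,0],[0,0,0],[0,0,0],[0,0,0],[0,0,0]]}'
```

```text
[ 0.55134828 -0.13552988  0.10715231] [np.float64(0.0012086210364285572), np.float64(0.0012086210364285145)] [ 0.55035216 -0.13622515  0.107     ]
[ 58.91543695   1.38599082 222.56645892]
time: 23.05
ee_pos: [0.4951, -0.1522, 0.0881]
ee_rot: [-3.103, -0.486, 0.001]
wrist_force: [0.3, -0.5, 0.6]
width: -0.0002
finger_force: 0.0
```

```bash
python3 -m jog '{"xyz":[[10,0,0],[20,0,0],[28,0,0],[32,0,0]],"delta_rot":[[0,0,0],[0,0,0],[0,0,0],[0,0,0]]}' | grep -E 'pos|wrist'|tr '\n' ' '; echo
for i in 1 2 3 4 5 6 7 8 9 10 11; do python3 -m jog '{"xyz":[[2,0,0],[4,0,0]],"delta_rot":[[0,0,0],[0,0,0]]}' | grep -E 'pos|wrist'|tr '\n' ' '; echo; done
```

```text
ee_pos: [0.5273, -0.142, 0.0891] wrist_force: [-1.8, -0.2, 0.5] 
ee_pos: [0.5288, -0.1414, 0.0878] wrist_force: [-0.3, -0.6, 1.0] 
ee_pos: [0.5327, -0.1402, 0.0877] wrist_force: [-1.1, -0.5, 0.6] 
ee_pos: [0.5368, -0.1388, 0.0877] wrist_force: [-1.1, -2.0, 0.6] 
ee_pos: [0.5407, -0.1375, 0.0877] wrist_force: [-1.1, 0.1, 0.4] 
ee_pos: [0.5445, -0.1363, 0.0877] wrist_force: [-0.2, -0.2, 1.3] 
ee_pos: [0.5483, -0.1351, 0.0877] wrist_force: [-0.5, 0.8, 0.5] 
ee_pos: [0.5521, -0.1339, 0.0878] wrist_force: [-1.5, -0.6, 0.2] 
ee_pos: [0.556, -0.1326, 0.0878] wrist_force: [-0.8, 0.0, 0.4] 
ee_pos: [0.5597, -0.1314, 0.0877] wrist_force: [-1.0, 0.1, 0.8] 
ee_pos: [0.5635, -0.1301, 0.0877] wrist_force: [0.4, 1.0, -0.1] 
ee_pos: [0.5672, -0.129, 0.0876] wrist_force: [-1.3, -0.3, 0.2]
```

```bash
for i in 1 2 3 4 5 6 7 8; do python3 -m jog '{"xyz":[[1,0,0],[2,0,0]],"delta_rot":[[0,0,0],[0,0,0]]}' | grep -E 'pos|wrist'|tr '\n' ' '; echo; done
```

```text
ee_pos: [0.5691, -0.1285, 0.0877] wrist_force: [-0.3, 0.5, -0.9] 
ee_pos: [0.571, -0.1279, 0.0877] wrist_force: [-0.5, -0.5, -0.4] 
ee_pos: [0.573, -0.1273, 0.0878] wrist_force: [-1.3, 0.2, -0.6] 
ee_pos: [0.5749, -0.1266, 0.0878] wrist_force: [-1.7, 0.2, -0.9] 
ee_pos: [0.5768, -0.126, 0.0878] wrist_force: [-1.5, 0.1, 0.2] 
ee_pos: [0.5787, -0.1254, 0.0877] wrist_force: [-0.2, -1.1, -0.6] 
ee_pos: [0.5805, -0.1248, 0.0877] wrist_force: [-1.2, -0.0, -0.1] 
ee_pos: [0.5825, -0.1241, 0.0878] wrist_force: [-0.4, -0.6, -0.8]
```

Run:
```python
from h import *
im=arm.camera('wrist');s=arm.camera('scene')[150:280,230:340]
cv2.imwrite('pics/w5.png',np.hstack([cv2.resize(im[:400,150:550],None,fx=1,fy=1),cv2.resize(s,(338,400),interpolation=2)]))
```

```text
(no output)
```

View pics/w5.png

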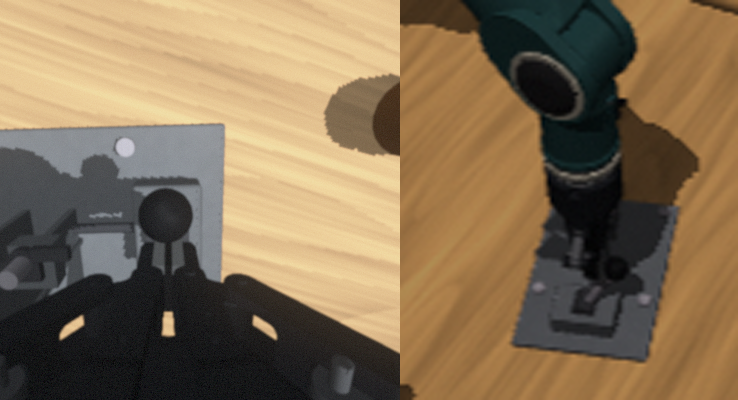

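The knob at (165,215) in the wrist crop sits right against the fingertips and now leans to +x. I'll keep pushing to the stop.

```bash
for i in 1 2 3 4 5 6 7 8; do python3 -m jog '{"xyz":[[0.5,0,0],[1,0,0]],"delta_rot":[[0,0,0],[0,0,0]]}' | grep -E 'pos|wrist'|tr '\n' ' '; echo; done
```

```text
ee_pos: [0.5832, -0.1239, 0.0877] wrist_force: [-1.2, -0.6, 0.1] 
ee_pos: [0.5834, -0.1239, 0.0876] wrist_force: [-5.6, -1.7, 1.6] 
ee_pos: [0.5835, -0.1239, 0.0875] wrist_force: [-7.8, -1.8, 3.7] 
ee_pos: [0.5835, -0.1238, 0.0875] wrist_force: [-10.0, -1.7, 6.1] 
ee_pos: [0.5836, -0.1238, 0.0874] wrist_force: [-12.2, -1.6, 8.5] 
ee_pos: [0.5837, -0.1238, 0.0874] wrist_force: [-15.2, -2.1, 10.7] 
ee_pos: [0.5837, -0.1238, 0.0874] wrist_force: [-17.6, -3.1, 12.4] 
ee_pos: [0.5838, -0.1238, 0.0873] wrist_force: [-19.3, -3.7, 15.3]
```

It's at the stop. I'll back off, rise, and check.

```bash
python3 -m jog '{"xyz":[[-4,0,0],[-15,0,0],[-40,0,0],[-80,0,0],[-105,0,0],[-105,0,0],[-105,0,-50],[-105,0,-100],[-105,0,-150],[-105,0,-180],[-105,0,-180],[-105,0,-180]],"delta_rot":[[0,0,0],[0,0,0],[0,0,0],[0,0,0],[0,0,0],[0,0,0],[0,0,0],[0,0,0],[0,0,0],[0,0,0],[0,0,0],[0,0,0]]}'
python3 -m jog '{"xyz":[[0,0,0],[0,0,0],[0,0,0]],"delta_rot":[[0,0,0],[0,0,0],[0,0,0]]}' | grep wrist
python3 - <<'E'
from h import *
im=arm.camera('wrist');s=arm.camera('scene')[140:330,190:390]
cv2.imwrite('pics/w6.png',np.hstack([im[:400,150:550],cv2.resize(s,(400,400),interpolation=2)]))
E
```

```text
time: 30.15
ee_pos: [0.4912, -0.1535, 0.2686]
ee_rot: [3.102, 0.487, 0.005]
wrist_force: [-0.5, 0.3, -0.6]
width: -0.0
finger_force: 0.0
wrist_force: [-0.2, 0.2, -0.3]
```

View pics/w6.png

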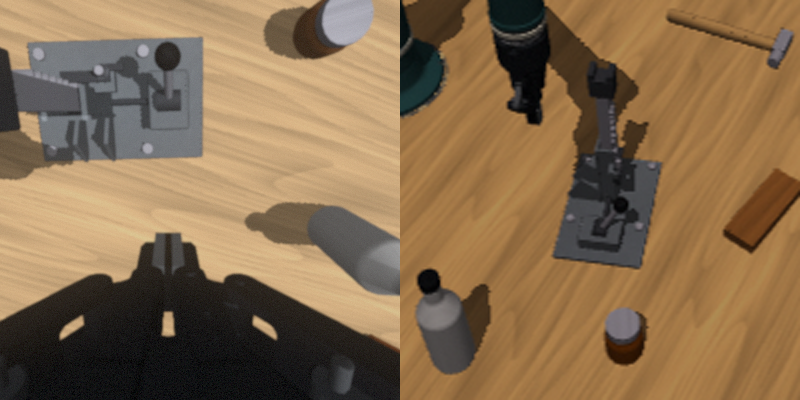

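The column is still up, the lever lies over to +x (knob at (167,56) in the wrist crop), and the bystanders look undisturbed.

```bash
python3 -c "
from station import arm
print(arm.finish_job())"
```

```text
the job is handed in; nothing more can be done
None
```

Job handed in at about 30 s: the column was raised four clicks and set down gently on its catch, then released; the lock lever was pushed to its far stop, and the other things looked undisturbed in the last picture.

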